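# Open a two-door switch cabinet and throw its isolator

### The job

Switch the isolator inside the grey two-door cabinet on the bench: swing the active door (the one with the bow handle) wide open, slide back the flush bolt this uncovers on the passive door's edge, swing the passive door wide open by its tab, both standing at least upright, then lift the isolator lever out of its near notch and carry it over to the far notch, fully down. Leave both doors open, the bolt drawn back, and everything else on the bench and in the cabinet undisturbed.

Things in the scene. Friction and masses are not known exactly. Their poses are not given: they have to be found in the camera images.
- cabinet: grey steel two-door switch cabinet lying on its back, fixed, doors up. Open box 240 (its x) x 310 (its y) x 110 mm high, walls 5 mm; origin at the centre of its underside, z up, -x end nearest the robot. Both doors are 34 mm deep pans, shut tops 144 mm above the bench. Inside, under the active door, a breaker row up to 77 mm high stands at x 20 to 100, y 20 to 115 mm.
- cab_active_side (a point): middle of the active door's hinge line, on the cabinet's side rim at cabinet frame (0, 155, 110) mm; the axis runs along cabinet x. The door reaches 200 mm from it, over the passive door's ledge; its sheet lies 30 to 34 mm above the hinge plane and its hollow inside can be pushed
- cab_passive_side (a point): middle of the passive door's hinge line, on the cabinet's other side rim at cabinet frame (0, -155, 110) mm; the axis runs along cabinet x. The door reaches 153 mm from it: a 34 mm deep pan to 106 mm, then a flat ledge 5 mm thick whose underside lies in the hinge plane, 226 mm long
- active_door (a joint): angle of the active door, rad: 0 shut, grows as its free edge swings up and outwards over its hinge, stop at 1.9; may start ajar up to 0.1. Stiff hinge: it stays at any angle; about 8 N at the handle moves it
- active_handle (a point): grip point, middle of the active door's steel bow handle: a round bar 12 mm thick, 66 mm long, at right angles to the hinge (along cabinet y when shut), its axis 34 mm above the door's face, 135 mm from the hinge line; door shut: cabinet frame (0, 20, 178) mm
- passive_door (a joint): angle of the passive door, rad: 0 shut, grows as it swings up and back outwards over its own hinge, stop at 1.9. Stiff hinge, stays at any angle, about 6 N at the tab moves it. Held by its flush bolt and also by the overlapping active door.
- passive_tab (a point): centre of the passive door's lifting tab, a steel plate 10 mm thick (cabinet x), 32 wide (y), 22 high, on the sunken ledge 130 mm from the hinge line; shut: cabinet frame (35, -25, 128) mm. The ledge spans cabinet y -49 to -2 mm, its top 115 mm above the bench, beside the 144 mm high pan; hidden under the shut active door
- bolt (a joint): travel of the flush bolt, m: 0 shot home under the keeper at the cabinet's -x rim, grows as it is slid along cabinet +x, stop at 0.028; it frees the door beyond about 0.015. Slides with about 2 N of friction and stays where it is left.
- bolt_knob (a point): centre of the flush bolt's square knob, 12 (x) x 14 (y) x 16 mm high, on the same ledge; bolt shot, door shut: cabinet frame (-68, -25, 129) mm, knob 121 to 137 mm above the bench, standing on the flat bolt bar (top 121 mm, do not press on it). The keeper over the bolt's tip begins 35 mm from the knob's centre towards -x and is 128 mm high
- lever (a joint): angle of the isolator lever, rad; pivot axis along cabinet y through cabinet frame (0, -75, 12) mm. Negative leans to cabinet -x (near notch, -0.3 to -0.42, where it starts), positive to +x (far notch, 0.3 to 0.42; stops at +-0.42). Moves freely once lifted
- lever_lift (a joint): how far the lever is pulled up along its own length, m: 0 seated in a notch, stop at 0.022. A spring of 1.5 to 2.6 N and its weight (1.2 N) pull it back down. Its cross pin clears the tooth between the notches when lifted by 15 mm or more
- lever_knob (a point): centre of the lever's black ball knob, 28 mm diameter, 95 mm from the pivot along the lever when seated. It stands in the passive half of the cabinet, knob centre about 100 mm above the bench; the steel gate below it is 66 mm high, 90 mm long (x), 36 mm wide (y).
- multimeter: bystander, to be left alone: handheld meter lying flat, 150 x 75 x 36 mm, yellow, origin at the centre of its underside
- screwdriver: bystander, to be left alone: screwdriver lying flat, 180 mm long, origin at the middle
- spray_can: bystander, to be left alone: upright spray can, 52 mm diameter, 170 mm tall, origin at the centre of its underside
- fuse_tray: bystander, to be left alone: open divided tray, 80 x 130 x 35 mm, origin at the centre of its underside
- tape_roll: bystander, to be left alone: roll of tape lying flat, 68 mm diameter, 19 mm high, origin at the centre of its underside
- relay: bystander, to be left alone: clear-covered plug-in relay standing upright, 32 x 40 x 60 mm, origin at the centre of its underside
- contactor: bystander, to be left alone: loose white block-shaped contactor, 50 x 45 x 52 mm, standing on the floor inside the cabinet under the active door, origin at the centre of its underside

How it is judged:
On the way, in this order (a step that is already met when the one before it is completed fails the run):
1. the active door is opened wide (value of joint active_door above 1.4 rad), for 0.2 s.
2. the flush bolt is drawn back (value of joint bolt above 0.019 m), for 0.2 s.
3. the passive door is opened wide (value of joint passive_door above 1.4 rad), for 0.2 s.
4. the lever is lifted out of its near notch (value of joint lever_lift above 0.009 m), for 0.05 s.
5. the lever is down in the far notch (value of joint lever above 0.27 rad and value of joint lever_lift below 0.005 m), for 0.2 s.
At the end, for the whole second after the job is handed in: Both doors stand open at 1.4 rad or more and at rest, the bolt is drawn back by at least 19 mm, and the lever is seated in the far notch (angle above 0.27 rad, lifted by less than 5 mm) (all of step 5 and value of joint each of active_door, passive_door above 1.4 rad and value of joint bolt above 0.019 m and velocity of joint each of active_door, passive_door, lever below 0.1 rad/s); the robot touches nothing.
It fails at once if a bystander is shifted by more than 25 mm (distance of any of multimeter, screwdriver, spray_can, fuse_tray, tape_roll, relay, contactor from where it was at the start of the episode above 0.025 m).
It fails at once if a bystander is knocked over (angle between any of multimeter, spray_can, fuse_tray, tape_roll, relay, contactor's own z axis and vertical above 0.5 rad).
It fails at once if the isolator lever is moved out of its near notch before both doors are open (value of joint lever above -0.2 rad and value of joint any of active_door, passive_door below 1.3 rad).
It also fails if it takes over 72 s, if anything falls off the work surface, if the arm or the gripper's body presses on something with over 40 N, if the wrist force passes 120 N, or if a joint passes its speed limit or range.

### The arm

A 6-joint arm with a two-finger parallel gripper is mounted at the origin on the work surface. World frame = base frame: x ahead of the robot, y to its left, z up, the work surface at z = 0. Lengths are in m, angles in rad, forces in N, time in s.
With the tool pointing down it reaches from about 0.3 to 0.95 m from the base axis. Payload 3.1 kg.
Tool frame: the origin (TCP) lies at the very end of the fingers, on their centre line; the grasp point (between the pads) lies r.hold_point_z behind it (r.hold_point_z is the distance from the TCP to the grasp point, in m); z points along the fingers, y is the line along which they close (so a half turn about z gives the same grasp; the last joint's range is limited). The gripper opens to 85 mm and grips with 20 to 120 N. Pads are 22 mm wide; open, the fingers measure 114 mm over their backs; the gripper's body (76 mm by 85 mm) begins 54 mm behind the grasp point. The pads swing forward as they close: fully open they stand 13 mm farther back than shut.
Start: joints at [1.189, 0.308, 1.634, -0, 1.2, -0.07], TCP at [0.192, 0.595, 0.231] pointing down, gripper open.
Joint ranges: [-3.06, 3.06], [-0.79, 1.96], [0.05, 2.63], [-1.19, 4.34], [0.05, 2.64], [-2.94, 2.94]. Speed limits (rad/s): [2.79, 2.79, 3.14, 3.14, 3.14, 3.14].

### API

Orientations are given as [roll, pitch, yaw] about the fixed x, y, z axes, in that order (R = Rz(yaw) Ry(pitch) Rx(roll)).
In Python, from bench import r gives the robot as it stands. The module is installed in compiled form; this text tells all that it offers.
- The arm moves only by the tool carry_out, never from a script. Its argument "steps" is a list of rows, each a list of 3 entries, a list of its own where there are three numbers: the turn, a rotation vector about the tool's x, y, z as a fraction of full scale, then the shift along the tool's x, y, z as a fraction of full scale, then the finger opening in mm, from 0 to 85.4. In form: [[[rx, ry, rz], [x, y, z], grip], ...]. A call has exactly 10 rows; each row is the pose to reach, as a shift and turn from the pose commanded when the call began, along the tool's axes at that moment; what a row does not reach only later rows make up. Full scale, the value 1, is 1 m for a shift and 1.5 rad for a turn. A row lasts 1/10 s, in which the tool goes at most 50 mm and 8.59 degrees, less where a joint would pass 70% of its speed; a pose out of reach is approached as far as the arm can. A call with a number of a shift or a turn outside -1 to 1 is refused whole. A call with a gripper value outside its range is refused whole. The fingers move at their own pace and stop on an object; "grip_force" is the grip in N (left out, the last holds). Time passes only in rows, so rows that repeat a pose let the fingers close, or fill a call up. It gives the time, the measured TCP pose, the force, the opening and the grip force at its end, in the units of the state.
- r.read_state(): the state, without advancing time (a new reading comes with each control period).
- r.capture(name): name is "scene" or "top"; returns the picture (400x640x3 uint8, red, green, blue); there is no depth.
- r.camera_params(name): a dict with "fx", "fy", "cx", "cy" (pixels), "D" ([k1, k2, p1, p2, k3] as OpenCV has them; the pictures are not rectified), "R" (3x3) and "t" (3): a world point X has camera coordinates R X + t. Camera axes: x right, y down, z forward; pixel columns grow to the right and rows downward; lengths in m; the calibration is good to about 2 mm. A picture is of the moment at which its call begins. camera_params takes no time and is no camera call.
- r.hand_in(): hands the job in; it is judged then, once.
The state is a dict: "t": time; "q": joint angles; "qd": joint speeds; "joint_torque": joint torques, N m; "eef_pos": TCP position; "tcp_rot": TCP orientation; "wrist_force": force on the tool from outside, world axes, zero at the start; "torque": the same for the moment, N m; "grip_width": finger opening in m; "grasp_force": force on a finger pad.
Only numpy, scipy, OpenCV 4.12 (cv2) and the standard library are available. Lean on these libraries where they do the work, as an engineer would, in place of code of your own. Each camera call takes 0.05 s, during which the arm holds its last target. There are 200 camera calls.

## Working session

There is one attempt and no reset: what is moved stays moved. The work goes in short steps, Python scripts to look and compute and a tool call to move; the robot and the scene stay as the last step left them, time stands still between calls to the robot, and variables do not carry over. Pictures are saved under pics/ and viewed, at most 10 in all, crops included, and the job is handed in when it is done.

Besides the shell and the picture viewer there is one more tool, called after "Call:" as name(argument=value, ...) on one line, values as JSON. carry_out: Moves the arm, as the interface text tells. Its arguments: {"type":"object","properties":{"steps":{"type":"array"},"grip_force":{"type":"number"}},"required":["steps"]}

```bash
mkdir -p pics
python3 - <<'E'
from bench import r
import cv2
s=r.read_state();print(s, r.hold_point_z)
for n in("scene","top"):
    im=r.capture(n);cv2.imwrite(f"pics/{n}0.png",im[:,:,::-1])
    c=r.camera_params(n);print(n,c)
E
```

```text
{'t': 0.0, 'q': array([ 1.18926944e+00,  3.09005630e-01,  1.63516759e+00, -8.24183196e-06,
        1.19969947e+00, -6.97071665e-02]), 'qd': array([ 0.00073788,  0.00040817, -0.00084545, -0.00041354,  0.00081156,
        0.00092928]), 'joint_torque': array([-1.08940055e-04, -4.15260243e+01, -2.76660633e+01, -2.33785304e-04,
        1.03022365e-02, -3.17201497e-06]), 'eef_pos': array([0.19147441, 0.59409576, 0.23005571]), 'tcp_rot': array([-3.13931762e+00, -1.51150715e-04,  2.82977576e+00]), 'wrist_force': array([-0.48637162,  0.76790073, -0.56053506]), 'torque': array([-0.03700374, -0.02995758, -0.05591009]), 'grasp_force': 0.0, 'grip_width': 0.08572424308725712} 0.0187
scene {'fx': 416.91309525917217, 'fy': 416.91309525917217, 'cx': 315.5025636576677, 'cy': 195.1551378471447, 'D': array([0.01843666, 0.        , 0.        , 0.        , 0.        ]), 'R': array([[-0.61391995,  0.78936527,  0.0021833 ],
       [ 0.74156439,  0.57768684, -0.34111605],
       [-0.27052643, -0.20779888, -0.94001866]]), 't': array([ 0.31150183, -0.4188502 ,  1.21748891])}
top {'fx': 392.49536639785083, 'fy': 392.49536639785083, 'cx': 317.07640067478394, 'cy': 200.03412985516837, 'D': array([-0.06042013,  0.        ,  0.        ,  0.        ,  0.        ]), 'R': array([[ 7.71035759e-04, -9.99994184e-01, -3.32237921e-03],
       [-9.97104344e-01, -5.16159726e-04, -7.60438124e-02],
       [ 7.60416552e-02,  3.37139124e-03, -9.97098942e-01]]), 't': array([0.03565927, 0.5740787 , 0.94175868])}
```

View pics/scene0.png

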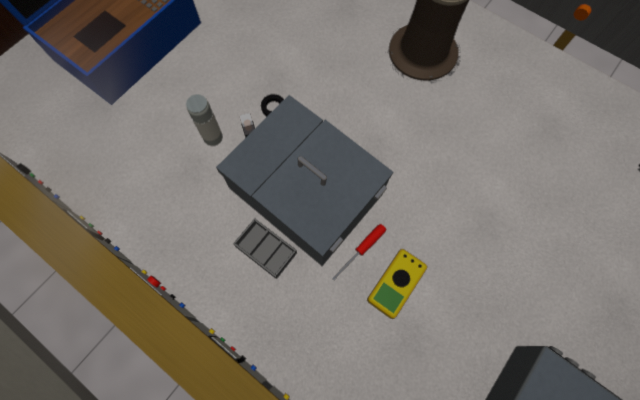

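View pics/top0.png

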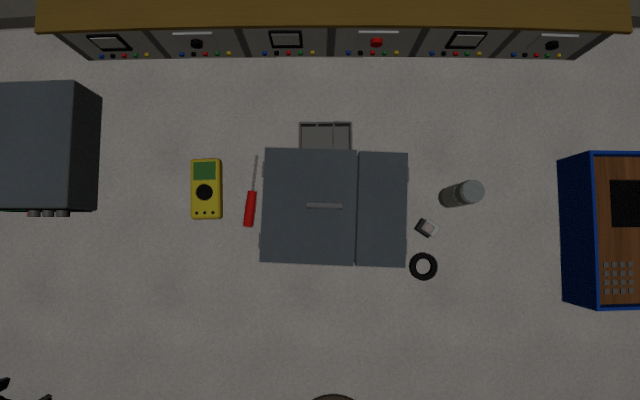

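The scene view shows the shut cabinet with its handle at about (313,170). In the top view the active door spans about (265,148)–(354,265), the passive pan spans (358,152)–(406,267), and the handle runs from (307,205) to (342,206). The spray can, relay and tape are on the passive side, the screwdriver and meter on the active side, and the tray is at the far end.

```bash
cat > h.py <<'E'
import numpy as np, cv2
from bench import r
from scipy.spatial.transform import Rotation as Ro
def P(n):
    c=r.camera_params(n);K=np.array([[c['fx'],0,c['cx']],[0,c['fy'],c['cy']],[0,0,1.]]);return K,c['D'],c['R'],c['t']
def ray(n,uv):
    K,D,R,t=P(n);u=cv2.undistortPoints(np.array(uv,float).reshape(-1,1,2),K,D).reshape(-1,2)
    return -R.T@t,(R.T@np.c_[u,np.ones(len(u))].T).T
def plane(n,uv,z):
    o,d=ray(n,uv);return o+d*((z-o[2])/d[:,2])[:,None]
def proj(n,X):
    K,D,R,t=P(n);return cv2.projectPoints(np.array(X,float).reshape(-1,1,3),cv2.Rodrigues(R)[0],t,K,D)[0].reshape(-1,2)
E
python3 - <<'E'
from h import *
np.set_printoptions(precision=4,suppress=True)
im=cv2.imread("pics/top0.png").astype(int)
b,g,rr=im[...,0],im[...,1],im[...,2]
m=((b-rr)>4)&(b<110); m[:130]=0;m[290:]=0;m[:,:250]=0;m[:,420:]=0
m=cv2.morphologyEx(m.astype(np.uint8),cv2.MORPH_OPEN,np.ones((3,3)))
n,l,st,_=cv2.connectedComponentsWithStats(m);print(st[st[:,4]>200])
for i in range(1,n):
    if st[i,4]>500:
        c=cv2.findContours((l==i).astype(np.uint8),0,2)[0][0]
        box=cv2.boxPoints(cv2.minAreaRect(c));ap=cv2.approxPolyDP(c,5,True)[:,0]
        print(ap.tolist(),plane("top",ap,.144))
h=(abs(b-rr)<=6)&(g>75);h[:195]=0;h[215:]=0;h[:,:295]=0;h[:,350:]=0
c=max(cv2.findContours(h.astype(np.uint8),0,2)[0],key=cv2.contourArea)
rc=cv2.minAreaRect(c);print(rc,plane("top",[rc[0]],.178))
a,bx=[tuple(x) for x in (c[:,0].min(0),c[:,0].max(0))];print(a,bx,plane("top",[a,bx],.178))
# scene handle
im=cv2.imread("pics/scene0.png").astype(int);b,g,rr=im[...,0],im[...,1],im[...,2]
h=(abs(b-rr)<=6)&(g>70);h[:150]=0;h[190:]=0;h[:,:290]=0;h[:,335:]=0
c=max(cv2.findContours(h.astype(np.uint8),0,2)[0],key=cv2.contourArea)
rs=cv2.minAreaRect(c);print(rs)
o1,d1=ray("top",[rc[0]]);o2,d2=ray("scene",[rs[0]])
A=np.c_[d1[0],-d2[0]];s=np.linalg.lstsq(A,o2-o1,rcond=None)[0];print(o1+s[0]*d1[0],o2+s[1]*d2[0])
E
```

```text
[[     0      0    640    400 239960]
 [   260    148     98    118  10487]
 [   356    151     52    116   5553]]
[[265, 148], [260, 261], [352, 265], [355, 150]] [[ 0.678   0.1488  0.144 ]
 [ 0.4348  0.1568  0.144 ]
 [ 0.4266 -0.0385  0.144 ]
 [ 0.6735 -0.0465  0.144 ]]
[[361, 151], [356, 264], [404, 266], [407, 153]] [[ 0.6714 -0.0595  0.144 ]
 [ 0.4287 -0.047   0.144 ]
 [ 0.4243 -0.1492  0.144 ]
 [ 0.6672 -0.1595  0.144 ]]Traceback (most recent call last):
  File "<stdin>", line 14, in <module>
ValueError: max() iterable argument is empty
```

```bash
cat >> h.py <<'E'
np.set_printoptions(precision=3,suppress=True)
YAW=-0.036; C=np.array([.551,-.0005,0])
def cab(x,y,z): 
    c,s=np.cos(YAW),np.sin(YAW);x,y,z=x/1e3,y/1e3,z/1e3
    return C+[c*x-s*y,s*x+c*y,z]
def go(*Xs,turn=True,tilt=0):
    """shift/turn fractions from the present pose to world TCP points, tool down, tool y along cabinet x"""
    s=r.read_state();R=Ro.from_euler('xyz',s['tcp_rot']);p=s['eef_pos']
    Rt=Ro.from_matrix(np.array([[-np.sin(YAW),np.cos(YAW),0],[np.cos(YAW),np.sin(YAW),0],[0,0,-1]]).T)
    if turn is not True: Rt=Rt*Ro.from_rotvec([0,0,turn])
    print('t',round(s['t'],2),'p',p,'F',s['wrist_force'],'w',s['grip_width'],'turn/1.5',(R.inv()*Rt).as_rotvec()/1.5)
    for X in Xs: print('shift',R.inv().apply(np.array(X)-p),'world',np.array(X))
E
python3 - <<'E'
from h import *
print(plane("top",[[324.5,206],[307,205],[342,206.5]],.178), cab(0,20,178))
print(proj("scene",[cab(0,20,178)]))
go(cab(0,20,235),cab(0,20,160))
E
```

```text
[[ 0.55   0.02   0.178]
 [ 0.552  0.056  0.178]
 [ 0.549 -0.016  0.178]] [0.552 0.019 0.178]
[[310.185 167.645]]
t 0.1 p [0.191 0.594 0.23 ] F [ 0.864 -1.212 -0.046] w 0.08519396586505656 turn/1.5 [-0.001  0.001  0.863]
shift [-0.519 -0.436 -0.004] world [0.552 0.019 0.235]
shift [-0.519 -0.436  0.071] world [0.552 0.019 0.16 ]
```

Call:
carry_out(steps=[[[0, 0, 0.1], [-0.05, -0.044, -0.02], 60], [[0, 0, 0.19], [-0.1, -0.087, -0.02], 60], [[0, 0, 0.28], [-0.15, -0.13, -0.02], 60], [[0, 0, 0.37], [-0.19, -0.16, -0.02], 60], [[0, 0, 0.45], [-0.23, -0.19, -0.02], 60], [[0, 0, 0.53], [-0.27, -0.23, -0.02], 60], [[0, 0, 0.61], [-0.31, -0.26, -0.02], 60], [[0, 0, 0.69], [-0.35, -0.29, -0.02], 60], [[0, 0, 0.77], [-0.39, -0.33, -0.02], 60], [[0, 0, 0.84], [-0.43, -0.36, -0.02], 60]])

```text
t: 1.1
eef_pos: [0.4568, 0.1716, 0.251]
tcp_rot: [-3.141, -0.0, 1.565]
wrist_force: [1.4, -0.3, 0.2]
grip_width: 0.0597
grasp_force: 0.0
```

Run:
```python
from h import *
go(cab(0,20,235),cab(0,20,160))
```

```text
t 1.1 p [0.457 0.172 0.251] F [ 1.437 -0.264  0.24 ] w 0.059685047523432525 turn/1.5 [-0.   -0.    0.02]
shift [-0.152  0.096  0.016] world [0.552 0.019 0.235]
shift [-0.152  0.096  0.091] world [0.552 0.019 0.16 ]
```

Call:
carry_out(steps=[[[0, 0, 0.02], [-0.04, 0.025, 0], 50], [[0, 0, 0.02], [-0.08, 0.05, 0], 50], [[0, 0, 0.02], [-0.12, 0.075, 0], 50], [[0, 0, 0.02], [-0.151, 0.095, 0.016], 50], [[0, 0, 0.02], [-0.151, 0.095, 0.05], 50], [[0, 0, 0.02], [-0.151, 0.095, 0.075], 50], [[0, 0, 0.02], [-0.151, 0.095, 0.09], 50], [[0, 0, 0.02], [-0.151, 0.095, 0.09], 4], [[0, 0, 0.02], [-0.151, 0.095, 0.09], 4], [[0, 0, 0.02], [-0.151, 0.095, 0.09], 4]], grip_force=40)

```text
t: 2.1
eef_pos: [0.5526, 0.0227, 0.1628]
tcp_rot: [3.139, 0.0, 1.54]
wrist_force: [0.7, 0.6, -2.4]
grip_width: 0.0108
grasp_force: 38.9
```

Run:
```python
from h import *
def hd(a):
    c,s=np.cos(a),np.sin(a);return cab(0,155-(135*c-68*s),110+135*s+68*c-18.7)
go(*[hd(a) for a in np.arange(0,1.25,.1)])
```

```text
t 2.1 p [0.553 0.023 0.163] F [ 0.669  0.585 -2.379] w 0.010786858090320957 turn/1.5 [ 0.002 -0.     0.004]
shift [-0.003 -0.001  0.004] world [0.552 0.019 0.159]
shift [ 0.004 -0.001 -0.01 ] world [0.552 0.027 0.172]
shift [ 0.013 -0.001 -0.022] world [0.552 0.036 0.185]
shift [ 0.023 -0.001 -0.033] world [0.553 0.046 0.196]
shift [ 0.034 -0.    -0.044] world [0.553 0.057 0.207]
shift [ 0.046 -0.    -0.053] world [0.553 0.069 0.216]
shift [ 0.059 -0.    -0.061] world [0.554 0.081 0.224]
shift [ 0.072 -0.    -0.067] world [0.554 0.095 0.23 ]
shift [ 0.086 -0.    -0.073] world [0.555 0.109 0.236]
shift [ 0.101  0.    -0.076] world [0.555 0.124 0.239]
shift [ 0.116  0.    -0.079] world [0.556 0.139 0.242]
shift [ 0.131  0.    -0.08 ] world [0.557 0.154 0.242]
shift [ 0.146  0.    -0.079] world [0.557 0.169 0.242]
```

Call:
carry_out(steps=[[[0, 0, 0], [0.007, 0, -0.014], 4], [[0, 0, 0], [0.016, 0, -0.026], 4], [[0, 0, 0], [0.026, 0, -0.037], 4], [[0, 0, 0], [0.037, 0, -0.048], 4], [[0, 0, 0], [0.049, 0, -0.057], 4], [[0, 0, 0], [0.062, 0, -0.065], 4], [[0, 0, 0], [0.075, 0.001, -0.071], 4], [[0, 0, 0], [0.089, 0.001, -0.077], 4], [[0, 0, 0], [0.104, 0.001, -0.08], 4], [[0, 0, 0], [0.119, 0.001, -0.083], 4]])

```text
t: 3.1
eef_pos: [0.5572, 0.1394, 0.2441]
tcp_rot: [3.138, 0.006, 1.541]
wrist_force: [5.9, -6.6, -13.1]
grip_width: 0.0107
grasp_force: 38.8
```

Run:
```python
from h import *
cv2.imwrite("pics/scene1.png",r.capture("scene")[:,:,::-1])
go(cab(0,130,242))
```

```text
t 3.15 p [0.557 0.142 0.244] F [ 3.898 -1.879 -8.028] w 0.010255919902678103 turn/1.5 [0.003 0.002 0.004]
shift [-0.013 -0.001  0.003] world [0.556 0.129 0.242]
```

View pics/scene1.png

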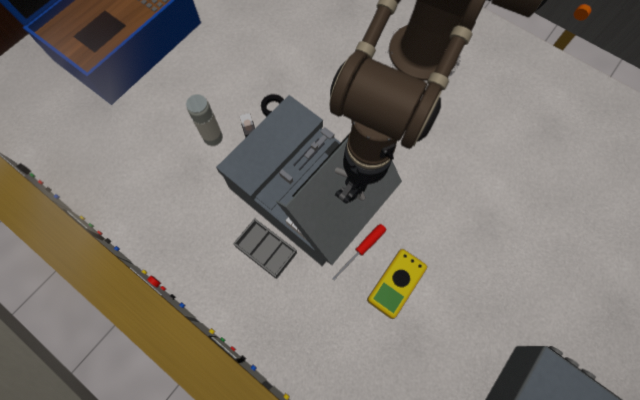

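The active door is standing at about 1 rad, with the gripper on its handle near (350,190). The ledge with the bolt and tab is already uncovered. Next I'll release and push from the inside.

Call:
carry_out(steps=[[[0, 0, 0], [0, 0, 0], 40], [[0, 0, 0], [0, 0, 0], 40], [[0, 0, 0], [0, 0, 0], 40], [[0, 0, 0], [0, 0, -0.045], 40], [[0, 0, 0], [0, 0, -0.09], 40], [[0, 0, 0], [0, 0, -0.13], 20], [[0, 0, 0], [-0.045, 0, -0.14], 0], [[0, 0, 0], [-0.09, 0, -0.14], 0], [[0, 0, 0], [-0.135, 0, -0.14], 0], [[0, 0, 0], [-0.17, 0, -0.14], 0]])

```text
t: 4.15
eef_pos: [0.5504, -0.0309, 0.3856]
tcp_rot: [3.14, 0.001, 1.539]
wrist_force: [1.2, -0.7, 0.5]
grip_width: -0.0001
grasp_force: 0.0
```

Call:
carry_out(steps=[[[0, 0, 0], [0, 0, 0.04], 0], [[0, 0, 0], [0, 0, 0.08], 0], [[0, 0, 0], [0, 0, 0.12], 0], [[0, 0, 0], [0.03, 0, 0.123], 0], [[0, 0, 0], [0.055, 0, 0.123], 0], [[0, 0, 0], [0.08, 0, 0.123], 0], [[0, 0, 0], [0.105, 0, 0.123], 0], [[0, 0, 0], [0.13, 0, 0.123], 0], [[0, 0, 0], [0.155, 0, 0.123], 0], [[0, 0, 0], [0.178, 0, 0.123], 0]])

```text
t: 5.15
eef_pos: [0.5614, 0.1499, 0.2698]
tcp_rot: [3.126, -0.002, 1.539]
wrist_force: [1.7, -2.6, 13.3]
grip_width: 0.0003
grasp_force: 0.0
```

Run:
```python
from h import *
go(cab(0,160,260))
```

```text
t 5.15 p [0.561 0.15  0.27 ] F [ 1.697 -2.61  13.264] w 0.0002575441877821896 turn/1.5 [ 0.01  -0.001  0.003]
shift [ 0.009 -0.005  0.01 ] world [0.557 0.159 0.26 ]
```

Call:
carry_out(steps=[[[0, 0, 0], [0.01, 0, -0.012], 0], [[0, 0, 0], [0.022, 0, -0.012], 0], [[0, 0, 0], [0.03, 0, -0.012], 0], [[0, 0, 0], [0.03, 0, -0.012], 0], [[0, 0, 0], [0.0, 0, -0.012], 0], [[0, 0, 0], [-0.04, 0, -0.012], 0], [[0, 0, 0], [-0.08, -0.03, -0.012], 0], [[0, 0, 0], [-0.12, -0.06, 0], 0], [[0, 0, 0], [-0.155, -0.095, 0.02], 0], [[0, 0, 0], [-0.175, -0.14, 0.04], 0]])

```text
t: 6.15
eef_pos: [0.4162, -0.0202, 0.223]
tcp_rot: [-3.141, -0.0, 1.538]
wrist_force: [0.5, -0.7, 0.3]
grip_width: 0.0002
grasp_force: 0.0
```

Run:
```python
from h import *
s=r.capture("scene");t=r.capture("top")
a=np.hstack([cv2.resize(s[80:280,200:420],None,fx=1.8,fy=1.8),cv2.resize(t[120:300,210:430],None,fx=1.8,fy=2.0)])
cv2.imwrite("pics/b.png",a[:,:,::-1]);cv2.imwrite("pics/s2.png",s[:,:,::-1]);cv2.imwrite("pics/t2.png",t[:,:,::-1])
go(cab(-92,-25,200),cab(-92,-25,130))
print(proj("scene",[cab(-68,-25,137),cab(35,-25,139)]),proj("top",[cab(-68,-25,137),cab(35,-25,139)]))
```

```text
t 6.25 p [ 0.405 -0.019  0.216] F [-0.133  0.211 -0.688] w -9.632952732399105e-05 turn/1.5 [-0.014 -0.002  0.001]
shift [-0.002  0.053  0.015] world [ 0.458 -0.022  0.2  ]
shift [-0.002  0.055  0.085] world [ 0.458 -0.022  0.13 ]
[[314.471 142.607]
 [284.927 173.799]] [[344.383 238.667]
 [345.959 190.84 ]]
```

View pics/b.png

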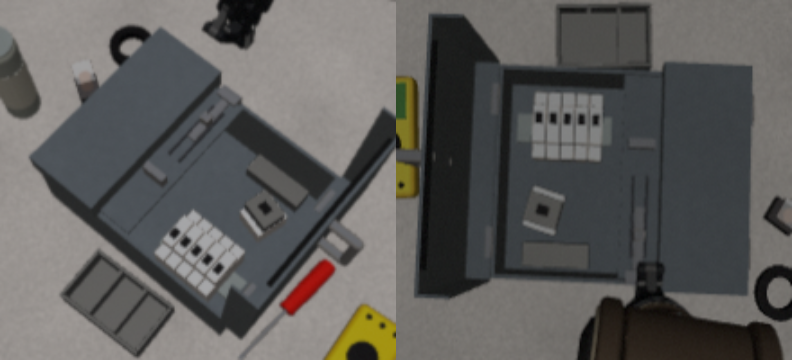

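The active door is wide open. The tab is at crop (155,172) in the scene view and (642,142) in the top view, as predicted. The bolt knob is near scene crop (210,112). I'll zoom in on the knob before descending.

Run:
```python
from h import *
s=cv2.imread("pics/s2.png")
c=cv2.resize(s[120:185,270:345],None,fx=9,fy=9,interpolation=cv2.INTER_CUBIC)
for (u,v),col in zip(proj("scene",[cab(-74,-32,137),cab(-62,-32,137),cab(-62,-18,137),cab(-74,-18,137),cab(-103,-25,128)]),[(0,0,255)]*4+[(0,255,0)]):
    cv2.circle(c,(int((u-270+.5)*9),int((v-120+.5)*9)),4,col,-1)
cv2.imwrite("pics/k.png",c)
```

```text
(no output)
```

View pics/k.png

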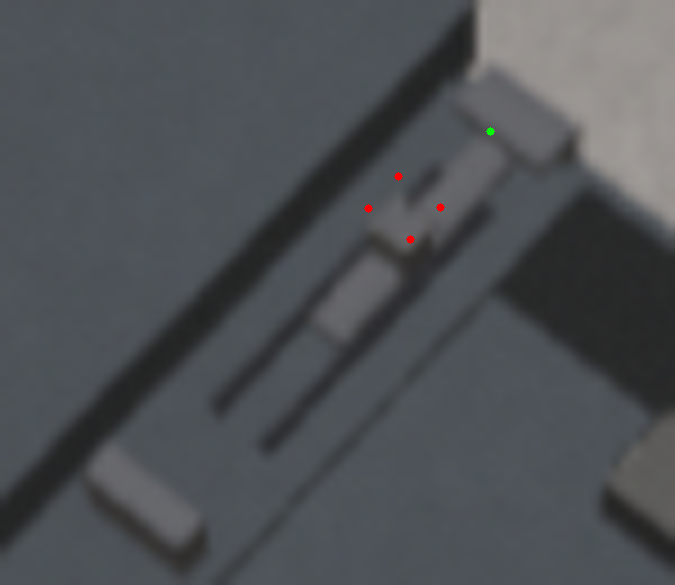

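Knob and keeper agree with the prediction to about 2–3 mm. Descending behind the knob.

Call:
carry_out(steps=[[[0, 0, 0], [0, 0.03, 0], 0], [[0, 0, 0], [-0.002, 0.052, 0.01], 0], [[0, 0, 0], [-0.002, 0.052, 0.045], 0], [[0, 0, 0], [-0.002, 0.052, 0.065], 0], [[0, 0, 0], [-0.002, 0.052, 0.075], 0], [[0, 0, 0], [-0.002, 0.052, 0.08], 0], [[0, 0, 0], [-0.002, 0.052, 0.08], 0], [[0, 0, 0], [-0.002, 0.052, 0.08], 0], [[0, 0, 0], [-0.002, 0.052, 0.08], 0], [[0, 0, 0], [-0.002, 0.052, 0.08], 0]])

```text
t: 7.25
eef_pos: [0.4702, -0.022, 0.1452]
tcp_rot: [3.139, 0.0, 1.54]
wrist_force: [1.1, 0.0, 0.4]
grip_width: 0.0003
grasp_force: 0.0
```

Run:
```python
from h import *
go(cab(-92,-25,132),cab(-60,-25,132))
```

```text
t 7.25 p [ 0.47  -0.022  0.145] F [1.106 0.018 0.355] w 0.00030516394039024365 turn/1.5 [0.001 0.    0.003]
shift [-0.001 -0.012  0.013] world [ 0.458 -0.022  0.132]
shift [-0.001  0.02   0.013] world [ 0.49  -0.023  0.132]
```

Call:
carry_out(steps=[[[0, 0, 0], [-0.001, -0.014, 0], 0], [[0, 0, 0], [-0.001, -0.014, 0], 0], [[0, 0, 0], [-0.001, -0.014, 0.007], 0], [[0, 0, 0], [-0.001, -0.014, 0.014], 0], [[0, 0, 0], [-0.001, -0.014, 0.014], 0], [[0, 0, 0], [-0.001, -0.007, 0.014], 0], [[0, 0, 0], [-0.001, 0, 0.014], 0], [[0, 0, 0], [-0.001, 0.007, 0.014], 0], [[0, 0, 0], [-0.001, 0.014, 0.014], 0], [[0, 0, 0], [-0.001, 0.014, 0.014], 0]])

```text
t: 8.25
eef_pos: [0.485, -0.0236, 0.1305]
tcp_rot: [3.14, 0.0, 1.54]
wrist_force: [0.9, -1.0, 1.0]
grip_width: -0.0003
grasp_force: 0.2
```

Run:
```python
from h import *
go(cab(-60,-25,132))
```

```text
t 8.25 p [ 0.485 -0.024  0.13 ] F [ 0.854 -0.959  1.011] w -0.00034133749125940164 turn/1.5 [0.001 0.    0.003]
shift [ 0.     0.005 -0.002] world [ 0.49  -0.023  0.132]
```

Call:
carry_out(steps=[[[0, 0, 0], [0, 0.003, 0], 0], [[0, 0, 0], [0, 0.006, 0], 0], [[0, 0, 0], [0, 0.008, 0], 0], [[0, 0, 0], [0, 0.008, 0], 0], [[0, 0, 0], [0, 0.008, 0], 0], [[0, 0, 0], [0, 0.008, 0], 0], [[0, 0, 0], [0, 0, 0], 0], [[0, 0, 0], [0, -0.01, -0.02], 0], [[0, 0, 0], [0, -0.01, -0.06], 0], [[0, 0, 0], [0, -0.1, -0.1], 30]])

```text
t: 9.25
eef_pos: [0.4326, -0.0225, 0.214]
tcp_rot: [3.132, 0.001, 1.54]
wrist_force: [0.9, -1.0, 1.1]
grip_width: 0.0132
grasp_force: 0.0
```

Run:
```python
from h import *
s=r.capture("scene");cv2.imwrite("pics/s3.png",s[:,:,::-1])
c=cv2.resize(s[120:185,270:345],None,fx=8,fy=8,interpolation=cv2.INTER_CUBIC)
cv2.imwrite("pics/k2.png",c[:,:,::-1])
go(cab(35,-25,200),cab(35,-25,128-18.7))
```

```text
t 9.3 p [ 0.423 -0.021  0.214] F [-6.851  1.316 -0.097] w 0.020746248682338098 turn/1.5 [-0.     0.     0.004]
shift [-0.     0.162  0.014] world [ 0.585 -0.027  0.2  ]
shift [-0.     0.162  0.105] world [ 0.585 -0.027  0.109]
```

View pics/k2.png

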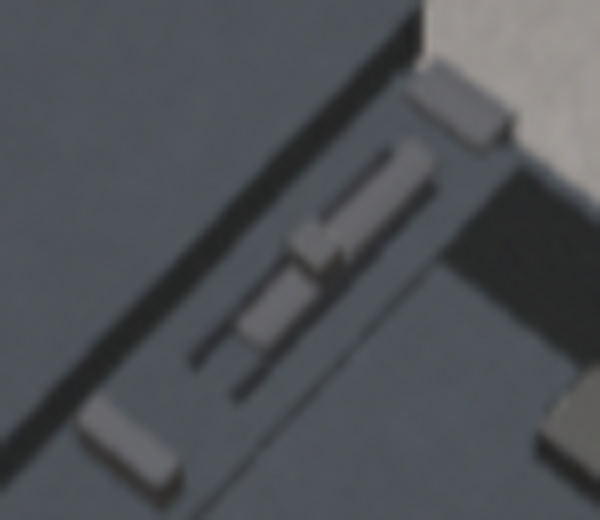

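The bolt's tip has come out from under the keeper and the knob has moved about 20 mm, to crop (318,240). I'll push it on to its stop for margin.

Call:
carry_out(steps=[[[0, 0, 0], [0, 0.04, 0], 0], [[0, 0, 0], [0, 0.045, 0.03], 0], [[0, 0, 0], [0, 0.045, 0.06], 0], [[0, 0, 0], [0, 0.045, 0.07], 0], [[0, 0, 0], [0, 0.045, 0.07], 0], [[0, 0, 0], [0, 0.045, 0.07], 0], [[0, 0, 0], [0, 0.045, 0.07], 0], [[0, 0, 0], [0, 0.045, 0.07], 0], [[0, 0, 0], [0, 0.045, 0.07], 0], [[0, 0, 0], [0, 0.045, 0.07], 0]])

```text
t: 10.3
eef_pos: [0.473, -0.0231, 0.1411]
tcp_rot: [3.14, 0.0, 1.54]
wrist_force: [-0.2, 0.3, 0.6]
grip_width: 0.0001
grasp_force: 0.0
```

Run:
```python
from h import *
go(cab(-80,-25,131),cab(-47,-25,131))
```

```text
t 10.3 p [ 0.473 -0.023  0.141] F [-0.23   0.34   0.562] w 5.309828402157029e-05 turn/1.5 [0.001 0.    0.003]
shift [ 0.    -0.003  0.01 ] world [ 0.47  -0.023  0.131]
shift [0.   0.03 0.01] world [ 0.503 -0.024  0.131]
```

Call:
carry_out(steps=[[[0, 0, 0], [0, 0, 0.006], 0], [[0, 0, 0], [0, 0, 0.011], 0], [[0, 0, 0], [0, 0, 0.011], 0], [[0, 0, 0], [0, 0.007, 0.011], 0], [[0, 0, 0], [0, 0.014, 0.011], 0], [[0, 0, 0], [0, 0.021, 0.011], 0], [[0, 0, 0], [0, 0.026, 0.011], 0], [[0, 0, 0], [0, 0.029, 0.011], 0], [[0, 0, 0], [0, 0.031, 0.011], 0], [[0, 0, 0], [0, 0.031, 0.011], 0]])

```text
t: 11.3
eef_pos: [0.4941, -0.0237, 0.1288]
tcp_rot: [-3.117, -0.0, 1.541]
wrist_force: [-22.6, -0.6, 20.1]
grip_width: -0.0002
grasp_force: 14.4
```

Call:
carry_out(steps=[[[0, 0, 0], [0, -0.004, 0], 0], [[0, 0, 0], [0, -0.008, -0.01], 0], [[0, 0, 0], [0, -0.008, -0.04], 20], [[0, 0, 0], [0, 0.02, -0.07], 40], [[0, 0, 0], [0, 0.06, -0.07], 40], [[0, 0, 0], [0, 0.083, -0.07], 40], [[0, 0, 0], [0, 0.083, -0.07], 40], [[0, 0, 0], [0, 0.083, -0.07], 40], [[0, 0, 0], [0, 0.083, -0.07], 40], [[0, 0, 0], [0, 0.083, -0.07], 40]])

```text
t: 12.3
eef_pos: [0.5854, -0.0265, 0.1991]
tcp_rot: [-3.14, -0.0, 1.54]
wrist_force: [0.4, -0.7, -0.2]
grip_width: 0.0401
grasp_force: 0.0
```

Run:
```python
from h import *
go(cab(35,-25,200),cab(35,-25,128-10))
```

```text
t 12.3 p [ 0.585 -0.026  0.199] F [ 0.352 -0.702 -0.181] w 0.04013904550965634 turn/1.5 [-0.001 -0.     0.003]
shift [-0.    -0.    -0.001] world [ 0.585 -0.027  0.2  ]
shift [-0.    -0.     0.081] world [ 0.585 -0.027  0.118]
```

Call:
carry_out(steps=[[[0, 0, 0], [0, 0, 0.04], 40], [[0, 0, 0], [0, 0, 0.07], 40], [[0, 0, 0], [0, 0, 0.08], 40], [[0, 0, 0], [0, 0, 0.08], 40], [[0, 0, 0], [0, 0, 0.08], 3], [[0, 0, 0], [0, 0, 0.08], 3], [[0, 0, 0], [0, 0, 0.08], 3], [[0, 0, 0], [0, 0, 0.08], 3], [[0, 0, 0], [0, 0, 0.08], 3], [[0, 0, 0], [0, 0, 0.08], 3]], grip_force=50)

```text
t: 13.3
eef_pos: [0.5856, -0.0267, 0.1215]
tcp_rot: [-3.139, -0.0, 1.539]
wrist_force: [-4.6, -0.5, 4.2]
grip_width: 0.009
grasp_force: 50.4
```

Run:
```python
from h import *
p=r.read_state()['eef_pos'];h=p[2]*1e3+10-110
def hd(a):
    c,s=np.cos(a),np.sin(a);return cab(35,-155+(130*c-h*s),110+130*s+h*c-10)
go(*[hd(a) for a in np.arange(0,1.05,.1)])
```

```text
t 13.3 p [ 0.586 -0.027  0.121] F [-4.558 -0.481  4.24 ] w 0.009010897945229156 turn/1.5 [-0.002 -0.     0.003]
shift [-0.    -0.001  0.   ] world [ 0.585 -0.027  0.121]
shift [-0.003 -0.001 -0.013] world [ 0.585 -0.03   0.134]
shift [-0.007 -0.001 -0.025] world [ 0.585 -0.034  0.147]
shift [-0.012 -0.001 -0.037] world [ 0.585 -0.039  0.159]
shift [-0.019 -0.001 -0.049] world [ 0.584 -0.045  0.17 ]
shift [-0.026 -0.001 -0.06 ] world [ 0.584 -0.053  0.181]
shift [-0.035 -0.001 -0.07 ] world [ 0.584 -0.062  0.191]
shift [-0.045 -0.001 -0.079] world [ 0.583 -0.071  0.2  ]
shift [-0.055 -0.001 -0.087] world [ 0.583 -0.082  0.208]
shift [-0.066 -0.001 -0.094] world [ 0.583 -0.093  0.215]
shift [-0.078 -0.001 -0.1  ] world [ 0.582 -0.105  0.221]
```

Call:
carry_out(steps=[[[0, 0.03, 0], [-0.003, 0, -0.013], 3], [[0, 0.06, 0], [-0.006, 0, -0.025], 3], [[0, 0.09, 0], [-0.011, 0, -0.037], 3], [[0, 0.12, 0], [-0.017, 0, -0.049], 3], [[0, 0.15, 0], [-0.024, 0, -0.06], 3], [[0, 0.18, 0], [-0.032, 0, -0.07], 3], [[0, 0.21, 0], [-0.042, 0, -0.079], 3], [[0, 0.24, 0], [-0.052, 0, -0.087], 3], [[0, 0.27, 0], [-0.063, 0, -0.094], 3], [[0, 0.3, 0], [-0.074, 0, -0.1], 3]])

```text
t: 14.3
eef_pos: [0.5825, -0.0993, 0.2184]
tcp_rot: [-3.137, -0.454, 1.539]
wrist_force: [-0.8, 3.7, -10.1]
grip_width: 0.0082
grasp_force: 48.7
```

Run:
```python
from h import *
s=r.capture("scene")
cv2.imwrite("pics/s4.png",s[:,:,::-1])
go(cab(35,-100,221))
```

```text
t 14.35 p [ 0.583 -0.102  0.219] F [-4.651  3.058 -1.866] w 0.008458837498542116 turn/1.5 [-0.003 -0.303  0.002]
shift [ 0.001 -0.    -0.002] world [ 0.582 -0.102  0.221]
```

View pics/s4.png

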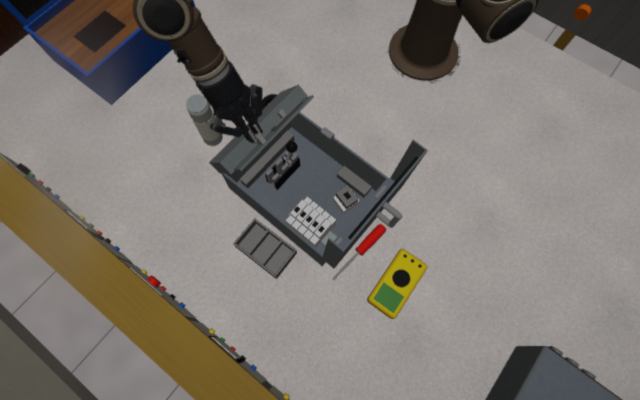

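The passive door is lifted to about 1 rad at the tab near (255,130). The lever is visible around (285,160), still seated. I'll release, come round to the inside and push.

Call:
carry_out(steps=[[[0, 0, 0], [0, 0, 0], 40], [[0, 0, 0], [0, 0, 0], 40], [[0, 0, 0], [0, 0, 0], 40], [[0, 0, 0], [0.02, 0, -0.04], 40], [[0, 0, 0], [0.038, 0, -0.08], 40], [[0, 0, 0], [0.056, 0, -0.117], 20], [[0, -0.08, 0], [0.095, 0, -0.1], 0], [[0, -0.16, 0], [0.13, 0, -0.08], 0], [[0, -0.24, 0], [0.165, 0, -0.065], 0], [[0, -0.3, 0], [0.2, 0, -0.048], 0]])

```text
t: 15.35
eef_pos: [0.5899, 0.0609, 0.3528]
tcp_rot: [3.134, 0.003, 1.54]
wrist_force: [1.4, 0.8, -0.0]
grip_width: -0.0001
grasp_force: 0.0
```

Run:
```python
from h import *
go(cab(20,0,220),cab(20,-145,220),cab(20,-145,205))
```

```text
t 15.35 p [0.59  0.061 0.353] F [ 1.397  0.773 -0.025] w -5.239857604052466e-05 turn/1.5 [0.005 0.002 0.004]
shift [-0.062 -0.018  0.133] world [ 0.571 -0.001  0.22 ]
shift [-0.207 -0.019  0.133] world [ 0.566 -0.146  0.22 ]
shift [-0.207 -0.019  0.148] world [ 0.566 -0.146  0.205]
```

Call:
carry_out(steps=[[[0, 0, 0], [-0.04, -0.01, 0.02], 0], [[0, 0, 0], [-0.055, -0.018, 0.06], 0], [[0, 0, 0], [-0.055, -0.018, 0.1], 0], [[0, 0, 0], [-0.055, -0.018, 0.138], 0], [[0, 0, 0], [-0.08, -0.018, 0.138], 0], [[0, 0, 0], [-0.105, -0.018, 0.138], 0], [[0, 0, 0], [-0.13, -0.018, 0.138], 0], [[0, 0, 0], [-0.155, -0.018, 0.138], 0], [[0, 0, 0], [-0.178, -0.018, 0.138], 0], [[0, 0, 0], [-0.2, -0.018, 0.138], 0]])

```text
t: 16.35
eef_pos: [0.5701, -0.1402, 0.2234]
tcp_rot: [3.128, 0.001, 1.542]
wrist_force: [-2.8, 4.5, 27.3]
grip_width: 0.0002
grasp_force: 4.4
```

Call:
carry_out(steps=[[[0, 0, 0], [-0.012, 0, 0], 0], [[0, 0, 0], [-0.024, 0, 0], 0], [[0, 0, 0], [-0.03, 0, 0], 0], [[0, 0, 0], [-0.03, 0, 0], 0], [[0, 0, 0], [-0.03, 0, 0], 0], [[0, 0, 0], [0.0, 0, 0], 0], [[0, 0, 0], [0.04, 0, -0.02], 20], [[0, 0, 0], [0.06, -0.03, -0.02], 50], [[0, 0, 0], [0.06, -0.05, -0.02], 50], [[0, 0, 0], [0.06, -0.05, -0.02], 50]])

```text
t: 17.35
eef_pos: [0.5138, -0.0779, 0.2302]
tcp_rot: [-3.137, 0.0, 1.542]
wrist_force: [0.0, -0.2, -0.8]
grip_width: 0.0499
grasp_force: 0.0
```

Run:
```python
from h import *
s=r.capture("scene");t=r.capture("top")
cv2.imwrite("pics/s5.png",s[:,:,::-1]);cv2.imwrite("pics/t5.png",t[:,:,::-1])
a=np.hstack([cv2.resize(s[60:260,190:430],None,fx=1.66,fy=2.4),cv2.resize(t[130:290,210:430],None,fx=1.8,fy=3.0)])
for x,cc in ((s,"scene"),(t,"top")): print(proj(cc,[cab(-33.5,-75,101),cab(-33.5,-75,115)]))
cv2.imwrite("pics/c5.png",a[:,:,::-1]);go()
```

```text
[[289.218 147.375]
 [288.879 144.715]]
[[366.069 223.694]
 [366.836 223.592]]
t 17.45 p [ 0.517 -0.079  0.231] F [0.327 0.545 0.439] w 0.04972064968457725 turn/1.5 [-0.     0.     0.004]
```

View pics/c5.png

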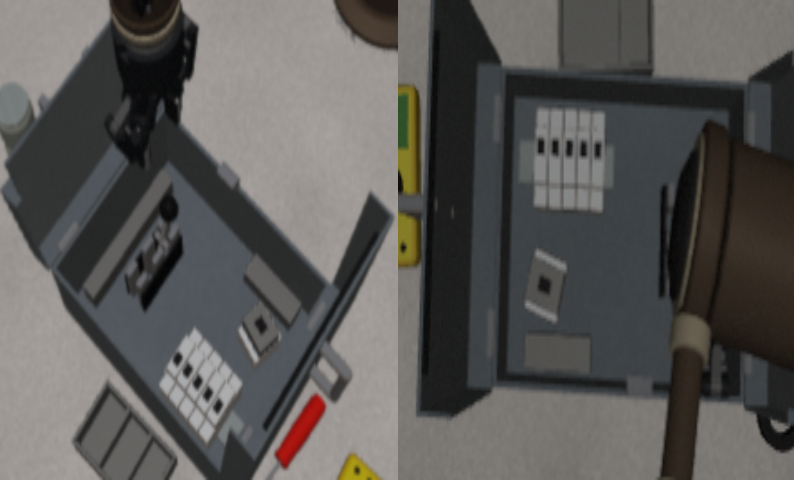

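Both doors stand open past upright and the lever knob is at scene crop (168,210), about 2 px from the prediction. I'll tilt the tool to match the lever and grasp the ball.

```bash
cat >> h.py <<'E'
def lev(a,L): return cab((76.3+L)*np.sin(a),-75,12+(76.3+L)*np.cos(a))
E
python3 - <<'E'
from h import *
go(lev(-.38,80),lev(-.38,40),lev(-.38,0))
E
```

```text
t 17.45 p [ 0.517 -0.079  0.231] F [0.327 0.545 0.439] w 0.04972064968457725 turn/1.5 [-0.     0.     0.004]
shift [ 0.005 -0.026  0.074] world [ 0.49  -0.073  0.157]
shift [ 0.005 -0.012  0.111] world [ 0.505 -0.074  0.12 ]
shift [0.005 0.003 0.148] world [ 0.52  -0.074  0.083]
```

Call:
carry_out(steps=[[[-0.08, 0, 0], [0.005, -0.026, 0], 46], [[-0.16, 0, 0], [0.005, -0.026, 0.03], 46], [[-0.25, 0, 0], [0.005, -0.026, 0.06], 46], [[-0.25, 0, 0], [0.005, -0.026, 0.074], 46], [[-0.25, 0, 0], [0.005, -0.019, 0.092], 46], [[-0.25, 0, 0], [0.005, -0.012, 0.11], 46], [[-0.25, 0, 0], [0.005, -0.004, 0.13], 46], [[-0.25, 0, 0], [0.005, 0.002, 0.146], 46], [[-0.25, 0, 0], [0.005, 0.002, 0.146], 46], [[-0.25, 0, 0], [0.005, 0.002, 0.146], 46]])

```text
t: 18.45
eef_pos: [0.5194, -0.0747, 0.0853]
tcp_rot: [2.768, -0.0, 1.539]
wrist_force: [0.2, -0.1, -0.2]
grip_width: 0.0458
grasp_force: 0.0
```

Call:
carry_out(steps=[[[0, 0, 0], [0, 0, 0], 20], [[0, 0, 0], [0, 0, 0], 20], [[0, 0, 0], [0, 0, 0], 20], [[0, 0, 0], [0, 0, 0], 20], [[0, 0, 0], [0, 0, 0], 20], [[0, 0, 0], [0, 0, 0], 20], [[0, 0, 0], [0, 0, 0], 20], [[0, 0, 0], [0, 0, 0], 20], [[0, 0, 0], [0, 0, 0], 20], [[0, 0, 0], [0, 0, 0], 20]], grip_force=50)

```text
t: 19.45
eef_pos: [0.5195, -0.0745, 0.0865]
tcp_rot: [2.765, 0.0, 1.54]
wrist_force: [-3.9, -0.7, 6.6]
grip_width: 0.0256
grasp_force: 49.1
```

Run:
```python
from h import *
go()
s=r.read_state();p=s['eef_pos'];R=Ro.from_euler('xyz',s['tcp_rot']);G=p-.0187*R.as_matrix()[:,2]
print(G,R.as_matrix()[:,2],G-cab(0,-75,12), np.linalg.norm(G-cab(0,-75,12)))
a0=np.arctan2(*(G-cab(0,-75,12))[[0,2]]);print(a0)
def X(a,L): return lev(a,L)
base=X(a0,0)
for a,L in [(a0,10),(a0,18)]+[(a,18) for a in np.linspace(a0,.38,8)[1:]]+[(.38,0)]:
    print(round(a,3),'turn',(a-a0)/1.5,'shift',R.inv().apply(X(a,L)-base))
```

```text
t 19.45 p [ 0.519 -0.074  0.087] F [-3.896 -0.701  6.602] w 0.025555190017353888 turn/1.5 [ 0.251 -0.     0.003]
[ 0.513 -0.074  0.104] [ 0.367 -0.012 -0.93 ] [-0.036  0.001  0.092] 0.0986079782186521
-0.37018934977414314
-0.37 turn 0.0 shift [ 0.    0.   -0.01]
-0.37 turn 0.0 shift [ 0.     0.    -0.018]
-0.263 turn 0.07144660474039459 shift [-0.     0.01  -0.017]
-0.156 turn 0.14289320948078918 shift [-0.     0.02  -0.016]
-0.049 turn 0.21433981422118378 shift [-0.     0.03  -0.013]
0.058 turn 0.28578641896157836 shift [-0.     0.039 -0.009]
0.166 turn 0.35723302370197296 shift [-0.     0.048 -0.004]
0.273 turn 0.42867962844236757 shift [-0.     0.057  0.001]
0.38 turn 0.5001262331827622 shift [-0.     0.064  0.008]
0.38 turn 0.5001262331827622 shift [-0.     0.052  0.021]
```

Call:
carry_out(steps=[[[0, 0, 0], [0, 0, -0.004], 20], [[0, 0, 0], [0, 0, -0.008], 20], [[0, 0, 0], [0, 0, -0.012], 20], [[0, 0, 0], [0, 0, -0.016], 20], [[0, 0, 0], [0, 0, -0.019], 20], [[0, 0, 0], [0, 0, -0.019], 20], [[0, 0, 0], [0, 0, -0.019], 20], [[0, 0, 0], [0, 0, -0.019], 20], [[0, 0, 0], [0, 0, -0.019], 20], [[0, 0, 0], [0, 0, -0.019], 20]])

```text
t: 20.45
eef_pos: [0.5122, -0.0742, 0.1033]
tcp_rot: [2.766, 0.0, 1.54]
wrist_force: [2.3, -0.5, -2.0]
grip_width: 0.0254
grasp_force: 49.3
```

Run:
```python
from h import *
go()
cv2.imwrite("pics/s6.png",r.capture("scene")[60:260,190:430,::-1])
s=r.read_state();p=s['eef_pos'];R=Ro.from_euler('xyz',s['tcp_rot']);G=p-.0187*R.as_matrix()[:,2]
print(np.linalg.norm(G-cab(0,-75,12)))
```

```text
t 20.45 p [ 0.512 -0.074  0.103] F [ 2.27  -0.544 -2.034] w 0.02541234552136759 turn/1.5 [ 0.25  -0.001  0.003]
0.11690520477728271
```

Call:
carry_out(steps=[[[0.05, 0, 0], [0, 0.007, 0.0], 20], [[0.11, 0, 0], [0, 0.015, 0.001], 20], [[0.165, 0, 0], [0, 0.023, 0.003], 20], [[0.22, 0, 0], [0, 0.031, 0.005], 20], [[0.28, 0, 0], [0, 0.039, 0.008], 20], [[0.335, 0, 0], [0, 0.046, 0.012], 20], [[0.39, 0, 0], [0, 0.053, 0.016], 20], [[0.45, 0, 0], [0, 0.059, 0.021], 20], [[0.5, 0, 0], [0, 0.064, 0.026], 20], [[0.5, 0, 0], [0, 0.064, 0.026], 20]])

```text
t: 21.5
eef_pos: [0.5817, -0.0765, 0.0993]
tcp_rot: [-2.764, 0.0, 1.54]
wrist_force: [1.6, -2.2, -4.5]
grip_width: 0.0254
grasp_force: 49.2
```

Run:
```python
from h import *
go(lev(.37,3.6),lev(.37,-2))
s=r.read_state();p=s['eef_pos'];R=Ro.from_euler('xyz',s['tcp_rot']);G=p-.0187*R.as_matrix()[:,2];v=G-cab(0,-75,12)
print(np.linalg.norm(v),np.arctan2(v[0],v[2]))
```

```text
t 21.5 p [ 0.582 -0.077  0.099] F [ 1.599 -2.19  -4.504] w 0.02539703336931147 turn/1.5 [-0.252  0.001  0.004]
shift [-0.     0.     0.014] world [ 0.577 -0.076  0.086]
shift [-0.     0.001  0.019] world [ 0.575 -0.076  0.081]
0.11220949205210812 0.3675357555810643
```

Call:
carry_out(steps=[[[0, 0, 0], [0, 0, 0.005], 20], [[0, 0, 0], [0, 0, 0.01], 20], [[0, 0, 0], [0, 0, 0.015], 20], [[0, 0, 0], [0, 0, 0.016], 20], [[0, 0, 0], [0, 0, 0.016], 20], [[0, 0, 0], [0, 0, 0.016], 20], [[0, 0, 0], [0, 0, 0.016], 20], [[0, 0, 0], [0, 0, 0.016], 46], [[0, 0, 0], [0, 0, 0.016], 46], [[0, 0, 0], [0, 0, 0.016], 46]])

```text
t: 22.5
eef_pos: [0.5737, -0.0756, 0.0878]
tcp_rot: [-2.763, -0.001, 1.54]
wrist_force: [-0.3, 0.4, -0.5]
grip_width: 0.046
grasp_force: 0.0
```

Call:
carry_out(steps=[[[0, 0, 0], [0, 0, 0], 46], [[0, 0, 0], [0, 0, -0.02], 46], [[0, 0, 0], [0, 0, -0.05], 46], [[0, 0, 0], [0, 0, -0.09], 46], [[0, 0, 0], [0, 0, -0.13], 46], [[-0.05, 0, 0], [0, 0, -0.17], 46], [[-0.1, 0, 0], [0, -0.04, -0.18], 46], [[-0.15, 0, 0], [0, -0.09, -0.18], 46], [[-0.2, 0, 0], [0, -0.14, -0.18], 46], [[-0.25, 0, 0], [0, -0.18, -0.18], 46]])

```text
t: 23.5
eef_pos: [0.4713, -0.0726, 0.3219]
tcp_rot: [3.14, 0.0, 1.54]
wrist_force: [-0.3, -1.7, 1.2]
grip_width: 0.0461
grasp_force: 0.0
```

Run:
```python
from h import *
go()
s=r.capture("scene");t=r.capture("top")
a=np.hstack([cv2.resize(s[60:260,190:430],None,fx=1.66,fy=2.4),cv2.resize(t[130:290,210:430],None,fx=1.8,fy=3.0)])
for c in("scene","top"):print(proj(c,[cab(33.5,-75,101),cab(40,-75,118)]))
cv2.imwrite("pics/c7.png",a[:,:,::-1])
```

```text
t 23.5 p [ 0.471 -0.073  0.322] F [-0.251 -1.696  1.151] w 0.04611985137906824 turn/1.5 [0.001 0.    0.004]
[[270.464 167.032]
 [267.846 166.031]]
[[366.887 193.984]
 [367.91  190.362]]
```

View pics/c7.png

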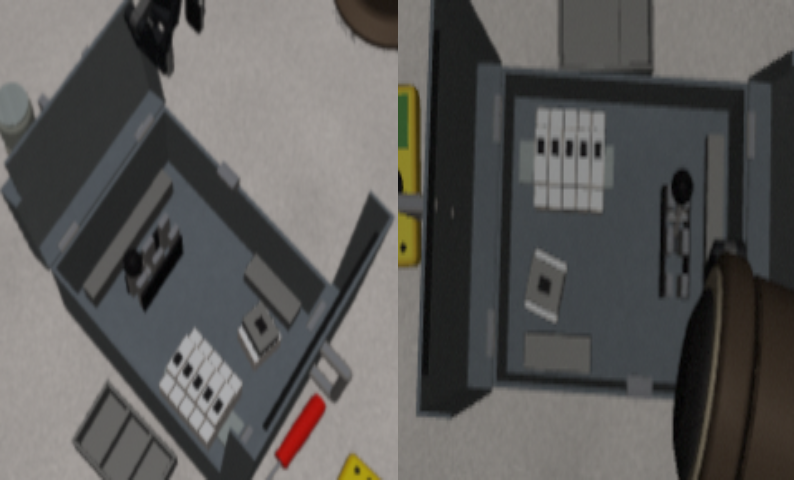

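The lever is in the far notch: its knob is at scene (271,169) and top (367,193), matching the seated prediction. Both doors are open and the contactor and breakers are untouched. I'll settle the arm and hand in.

Call:
carry_out(steps=[[[0, 0, 0], [0, 0, -0.02], 46], [[0, 0, 0], [0, 0, -0.03], 46], [[0, 0, 0], [0, 0, -0.03], 46], [[0, 0, 0], [0, 0, -0.03], 46], [[0, 0, 0], [0, 0, -0.03], 46], [[0, 0, 0], [0, 0, -0.03], 46], [[0, 0, 0], [0, 0, -0.03], 46], [[0, 0, 0], [0, 0, -0.03], 46], [[0, 0, 0], [0, 0, -0.03], 46], [[0, 0, 0], [0, 0, -0.03], 46]])

```text
t: 24.6
eef_pos: [0.4738, -0.0729, 0.3511]
tcp_rot: [-3.142, -0.0, 1.54]
wrist_force: [-0.4, -0.1, -0.3]
grip_width: 0.0459
grasp_force: 0.0
```

```bash
python3 -c "
from bench import r
print(r.hand_in())"
```

```text
the job is handed in; nothing more can be done
None
```

I handed the job in at about 25 s with both doors open, the bolt pushed to its stop and the lever in the far notch, as far as the last pictures and force readings show; the hand-in gave no verdict.

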